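# Prop the carving stand with its jack leg

### The job

Put the packing board under the raised foot of the carving stand's jack leg, lying flat on the bench with its cork spot right below the foot. Then wind the crank clockwise until the foot has come down on the cork and bears firmly, which you feel as the crank load rising to between two and three times its free-running drag; do not force it tighter than that. Let go, and leave the other things on the bench alone.

Things in the scene. Friction and masses are not known exactly. Their poses are not given: they have to be found in the camera images.
- jack_stand: Low carving stand, fixed to the bench, with an upright jack leg at one edge. Origin: at bench level on the leg's vertical axis, right below the centre of its foot. Platform and column are on its +y side; its -x and -y sides are open. The foot is round rubber, 44 mm wide; its underside starts 32 to 72 mm above the bench (how high is not measured). Leg tube 42 mm square, from 115 to 200 mm height.
- platform (a point): Centre of the top of the stand's wooden platform: 240 mm (x) by 260 mm (y), 164 mm above the bench; the carved panel clamped on it reaches 186 mm. It is 190 mm from the leg's axis along the stand's +y. Below it is a steel column on a base plate 170 x 180 x 12 mm, which reaches from 140 to 320 mm from the leg's axis.
- gear_head (a point): Centre of the top of the jack's gear head, on the leg's axis, 212 mm high; the crank turns here. Clockwise seen from above lowers the foot, 40 mm a turn; its stop lies well beyond need. The foot is sprung: once it meets the board its load grows 10 N per mm (1.1 N per degree of crank). Wind to 30 to 60 N; over 90 N is overwound. The gear's brake holds about 30 N: let go, a higher load sinks back to that.
- knob (a point): Centre of the crank's upright wooden knob, 26 mm thick, 48 mm tall (227 to 275 mm high), free to spin on its pin; held from above it is carried round, hand not turning, on a circle of 55 mm radius about the leg's axis. Starts at any angle. Flat crank arm below it, top at 224 mm. Free drag 3.6 N along the circle (4 to 5 N at 60 mm/s); 10 N of foot load adds 1.2 N. At rest the drag can hide up to 3.6 N.
- cleat (a point): Centre of the upright wooden handle block near one end of the packing board, to hold it by: 44 mm along the board's x, 26 mm across, from 22 to 67 mm above the board's underside (centre 44.5 mm above it). Axes as the board: x along it from the cleat towards the cork spot, z up.
- cork_spot (a point): Centre of the round cork spot (54 mm wide, flush) on top of the packing board, 22 mm above its underside, 150 mm from the cleat along the board's +x. The board is loose brown wood, 220 x 64 x 22 mm, 0.28 to 0.46 kg; each end is 35 mm beyond cork spot or cleat centre. No other board has a handle block and a cork spot.
- board: The packing board itself: origin at the centre of its underside, x along its length (the cleat at x = -75 mm, the cork spot at x = +75 mm).
- rosette_a: Bystander, to be left alone: carved wooden rosette, 90 mm wide, 28 mm tall. Origin at its underside, centre.
- rosette_b: Bystander, to be left alone: carved rosette with a dark wooden ball on it, 80 mm wide, 72 mm tall. Origin at its underside, centre.
- rosette_c: Bystander, to be left alone: small carved rosette, 68 mm wide, 24 mm tall. Origin at its underside, centre.
- offcut: Bystander, to be left alone: plain pale board 170 x 60 x 20 mm without handle. Origin at its underside, centre.
- turned_blank: Bystander, to be left alone: plain round wooden blank, 64 mm wide, 45 mm tall. Origin at its underside, centre.
- mallet: Bystander, to be left alone: carver's round mallet standing on its head, 88 mm wide, 215 mm tall. Origin at its underside, centre.
- gouge: Bystander, to be left alone: carver's gouge lying along its x axis, 262 mm long: wooden handle 120 mm towards -x. Origin at its underside, at the ferrule.

How it is judged:
By the outcome, as a careful person would: the job done as asked, in the order asked, and still so for the second after the job is handed in, with the robot touching nothing.
It also fails if it takes over 72 s, if anything falls off the work surface, if the arm or the gripper's body presses on something with over 40 N, if the wrist force passes 120 N, or if a joint passes its speed limit or range.

### The arm

A 7-joint arm with a two-finger parallel gripper is mounted at the origin on the work surface. World frame = base frame: x ahead of the robot, y to its left, z up, the work surface at z = 0. Lengths are in m, angles in rad, forces in N, time in s.
With the tool pointing down it reaches from about 0.4 to 0.875 m from the base axis. Payload 6.5 kg.
Tool frame: the origin (TCP) lies midway between the tips of the shut fingers; the grasp point (between the pads) lies behind it (robot.pinch_z is the z of the grasp point in the tool frame, in m); z points along the fingers, y is the direction in which the jaws open and shut (so a half turn about z gives the same grasp; the last joint's range is limited). The gripper opens to 85 mm and grips with 20 to 120 N. Pads are 22 mm wide; open, the fingers measure 114 mm over their backs; the gripper's body (76 mm by 85 mm) begins 54 mm behind the grasp point. The pads swing forward as they close: fully open they stand 13 mm farther back than shut.
Start: joints at [-0.066, 0.536, -0.004, 1.538, 0.003, 1.067, -0.071], TCP at [0.65, 0, 0.231] pointing down, gripper open.
Joint ranges: [-2.7, 2.7], [-0.37, 2.16], [-1.27, 1.26], [0.24, 2.4], [-1.31, 4.45], [0.19, 1.91], [-2.76, 2.76]. Speed limits (rad/s): [2.39, 2.39, 3.14, 3.14, 3.14, 3.14, 3.14].

### API

Orientations are given as a unit quaternion [w, x, y, z].
In Python, from rig import robot, grab_frame gives the robot as it stands.
- The arm moves only by the tool drive_tool, never from a script. Its argument "rows" is a list of rows, each a list of 7 numbers: the opening in per cent of the stroke, from 0 (shut) to 100 (fully open), then the shift along the world's x, y, z in units of 25 mm (1.0 is 25 mm), then the turn, a rotation vector about the world's x, y, z in rad. In form: [[gripper, dx, dy, dz, rx, ry, rz], ...]. A call has 1 to 8 rows; each row shifts and turns the commanded pose from where the row before left it; what a row does not reach is not made up. A row lasts 1/8 s, in which the tool goes at most 62.5 mm and 10.7 degrees, less where a joint would pass 70% of its speed; a pose out of reach is approached as far as the arm can. A call is refused whole if a number of a shift passes 1 or a number of a turn 0.188, either way. A call with a gripper value outside its range is refused whole. The fingers move at their own pace and stop on an object; "squeeze" is the grip in N (left out, the last holds). Time passes only in rows, so rows that do not move let the fingers close. It gives the time, the measured TCP pose, the force and the opening at its end, in the units of the state.
- robot.sense(): the state, without advancing time (a new reading comes with each control period).
- grab_frame(name): name is "scene" or "side" or "wrist"; returns a dict with "image" (480x640x3 uint8, blue, green, red), "z_map" (480x640 float32, m along the optical axis (not along the pixel's ray), 0 where there is no reading), "mtx" (3x3 intrinsics, pixels), "extrinsics" (4x4, takes a point from camera to world coordinates). Camera axes: x right, y down, z forward; pixel columns grow to the right and rows downward; lengths in m; the calibration is good to about 2 mm. A picture is of the moment at which its call begins.
- robot.hand_in(): hands the job in, once; it reports no verdict.
The state is a dict: "clock": time; "joint_positions": joint angles; "joint_velocities": joint speeds; "effort": joint torques, N m; "ee_pos": TCP position; "tool_rot": TCP orientation; "force": force on the tool from outside, world axes, zero at the start; "torque": the same for the moment, N m; "grip_width": finger opening in m.
Only numpy, scipy, OpenCV 4.12 (cv2) and the standard library are available. Lean on these libraries where they do the work, as an engineer would, in place of code of your own. Each camera call takes 0.05 s, during which the arm holds its last target. There are 200 camera calls.

## Working session

There is one attempt and no reset: what is moved stays moved. The work goes in short steps, Python scripts to look and compute and a tool call to move; the robot and the scene stay as the last step left them, time stands still between calls to the robot, and variables do not carry over. Pictures are saved under pics/ and viewed, about 8 in all and at most 12, crops included, and the job is handed in when it is done.

Besides the shell and the picture viewer there is one more tool, called after "Call:" in YAML: its name, and indented under it one key for each argument. drive_tool: Moves the arm, as the interface text tells. Its arguments: {"type":"object","properties":{"rows":{"type":"array"},"squeeze":{"type":"number"}},"required":["rows"]}

```bash
mkdir -p pics
cat > h.py <<'E'
import numpy as np, cv2
from rig import robot, grab_frame
def cloud(f):
    z=f["z_map"];K=f["mtx"];v,u=np.mgrid[:480,:640]
    P=np.stack([(u-K[0,2])/K[0,0]*z,(v-K[1,2])/K[1,1]*z,z],-1)
    T=f["extrinsics"];W=P@T[:3,:3].T+T[:3,3];W[z==0]=np.nan;return W
def save(n,t):
    f=grab_frame(n);np.savez(f"pics/{t}.npz",**f);cv2.imwrite(f"pics/{t}.png",f["image"]);return f
def load(t): return dict(np.load(f"pics/{t}.npz"))
E
python3 - <<'E'
from h import *
a=save("scene","s0");b=save("side","d0")
print(a["extrinsics"].round(3),b["extrinsics"].round(3));print({k:np.round(v,3) for k,v in robot.sense().items()},robot.pinch_z)
E
ls
```

```text
[[ 0.575  0.654 -0.491  1.104]
 [ 0.818 -0.458  0.349 -0.382]
 [ 0.003 -0.603 -0.798  1.034]
 [ 0.     0.     0.     1.   ]] [[-0.938 -0.258  0.23   0.254]
 [-0.345  0.722 -0.6    0.778]
 [-0.011 -0.642 -0.766  1.172]
 [ 0.     0.     0.     1.   ]]
{'clock': np.float64(0.1), 'joint_positions': array([-0.066,  0.537, -0.004,  1.539,  0.003,  1.067, -0.071]), 'joint_velocities': array([-0.001, -0.002,  0.   , -0.004,  0.   , -0.   , -0.001]), 'effort': array([ 3.0000e-03, -5.8456e+01,  1.0530e+00, -2.5978e+01,  1.3000e-02,
        5.0000e-03, -0.0000e+00]), 'ee_pos': array([0.649, 0.   , 0.23 ]), 'tool_rot': array([-0.001,  0.707,  0.707, -0.001]), 'force': array([ 0.136, -0.952,  0.451]), 'torque': array([-0.017,  0.001, -0.048]), 'grip_width': np.float64(0.085)} -0.0187
h.py
pics
```

View pics/s0.png

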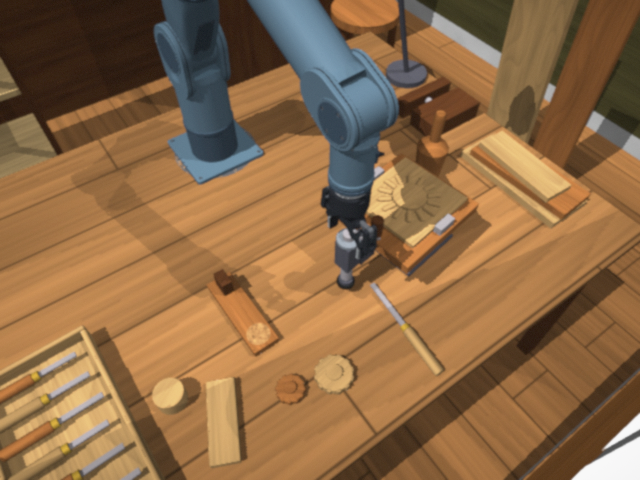

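View pics/d0.png

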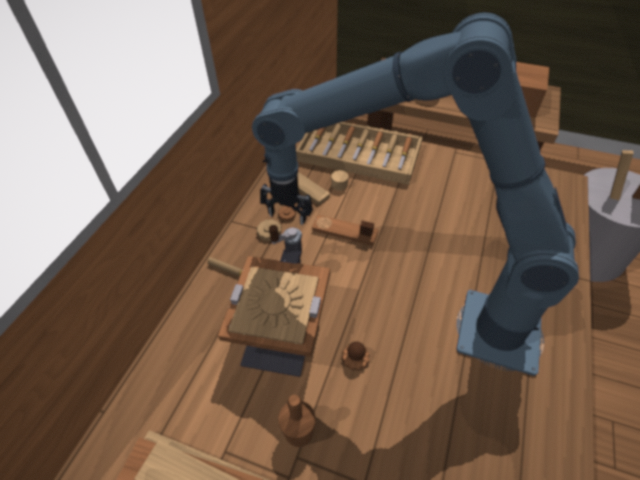

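The scene view shows the board (cleat at about (225,280), cork at about (258,333)). It also shows the stand's leg at (347,260), its foot at (345,282), and the knob at about (375,228). The side view shows the knob at (273,232) and the gear head at (291,240). Next I measure them from depth.

Run:
```python
from h import *
for t in("s0","d0"):
    W=cloud(load(t)); x,y,z=W[...,0],W[...,1],W[...,2]
    m=(z>.157)&(z<.17)&(x>.35)&(x<1)&(y>-.1)&(y<.5)
    m2=(z>.157)&(z<.192)&(x>.35)&(x<1)&(y>-.02)&(y<.5)
    for mm in(m,m2):
        n,l,s,c=cv2.connectedComponentsWithStats(mm.astype(np.uint8));k=1+s[1:,4].argmax()
        p=W[l==k][:,:2];print(t,"plat",len(p),cv2.minAreaRect((p*1000).astype(np.float32)))
    # board top & cleat top
    for lo,hi,nm in((.016,.028,"board"),(.06,.073,"cleat"),(.205,.218,"gear"),(.262,.28,"knob"),(.219,.228,"arm")):
        mm=(z>lo)&(z<hi)&(x>.35)&(x<.95)&(y>-.45)&(y<.35)
        n,l,s,c=cv2.connectedComponentsWithStats(mm.astype(np.uint8))
        for k in range(1,n):
            if s[k,4]>25:
                p=W[l==k];r=cv2.minAreaRect((p[:,:2]*1000).astype(np.float32))
                print(t,nm,s[k,4],c[k].round(),np.nanmean(p,0).round(3),np.round(r[0]),np.round(r[1]),round(r[2]))
    pts=[(225,280),(258,333),(345,282),(347,255),(376,226)] if t=="s0" else [(366,229),(332,227),(291,236),(273,232),(290,252)]
    for u,v in pts: print(u,v,W[v,u].round(3))
```

```text
s0 plat 1890 ((597.134765625, 214.0205078125), (240.94110107421875, 263.9596252441406), 8.914917945861816)
s0 plat 7230 ((597.134765625, 214.0205078125), (240.94110107421875, 263.9596252441406), 8.914917945861816)
s0 board 2117 [245. 316.] [ 0.559 -0.212  0.022] [ 542. -211.] [222.  65.] 1
s0 board 560 [422. 349.] [0.855 0.068 0.022] [852.  70.] [ 24. 132.] 85
s0 board 995 [334. 374.] [ 0.79  -0.125  0.023] [ 789. -124.] [82. 83.] 55
s0 board 593 [290. 388.] [ 0.761 -0.218  0.02 ] [ 761. -218.] [62. 61.] 4
s0 board 2523 [223. 422.] [ 0.741 -0.367  0.02 ] [ 736. -365.] [ 60. 171.] 65
s0 board 62 [179. 405.] [ 0.661 -0.425  0.022] [ 659. -423.] [15. 51.] 16
s0 cleat 200 [223. 279.] [ 0.469 -0.213  0.067] [ 467. -213.] [47. 26.] 1
s0 cleat 26 [346. 279.] [0.634 0.02  0.067] [634.  21.] [24.  9.] 51
s0 gear 223 [345. 242.] [0.63  0.013 0.212] [626.  16.] [33. 55.] 82
s0 knob 135 [378. 221.] [0.663 0.067 0.274] [661.  69.] [24. 23.] 90
s0 knob 62 [333. 220.] [ 0.605 -0.002  0.27 ] [606.  -0.] [22.  9.] 72
s0 knob 44 [360. 252.] [ 0.7   -0.007  0.271] [700.  -6.] [17.  6.] 38
s0 arm 46 [34
[... 871 characters left out ...]
86
d0 board 155 [350. 360.] [0.377 0.244 0.02 ] [380. 239.] [37. 68.] 53
d0 cleat 86 [367. 225.] [ 0.465 -0.21   0.066] [ 465. -212.] [44. 28.] 1
d0 cleat 161 [356. 349.] [0.366 0.228 0.066] [368. 226.] [36. 44.] 0
d0 gear 125 [295. 238.] [0.615 0.034 0.211] [615.  32.] [57. 32.] 71
d0 knob 32 [271. 209.] [0.693 0.006 0.271] [692.   5.] [19. 13.] 48
d0 knob 27 [303. 218.] [0.597 0.009 0.271] [597.   8.] [19.  7.] 41
d0 knob 81 [273. 229.] [0.657 0.073 0.271] [658.  72.] [25. 25.] 9
d0 arm 131 [287. 235.] [0.634 0.043 0.224] [640.  49.] [78. 26.] 56
366 229 [ 0.465 -0.201  0.055]
332 227 [ 0.582 -0.197  0.025]
291 236 [0.623 0.04  0.221]
273 232 [0.654 0.081 0.27 ]
290 252 [0.624 0.054 0.166]
```

Call:
drive_tool:
  rows:
    - [100,-0.8,-0.9,0.5,0,0,-0.17]
    - [100,-0.8,-1,0.2,0,0,-0.17]
    - [100,-0.8,-1,0,0,0,-0.17]
    - [100,-0.8,-1,-0.4,0,0,-0.17]
    - [100,-0.8,-1,-0.9,0,0,-0.17]
    - [100,-0.8,-1,-0.9,0,0,-0.17]
    - [100,-0.8,-0.9,-0.9,0,0,-0.17]
    - [100,-0.8,-0.9,-0.9,0,0,-0.17]

```text
clock: 1.1
ee_pos: [0.489, -0.1931, 0.148]
tool_rot: [-0.0, 0.995, 0.102, -0.0]
force: [-0.1, 0.8, 0.7]
grip_width: 0.0856
```

Call:
drive_tool:
  rows:
    - [100,-0.8,-0.8,-0.6,0,0,-0.17]
    - [100,0,0,0,0,0,-0.02]
    - [100,0,0,0,0,0,0]

```text
clock: 1.48
ee_pos: [0.4707, -0.2119, 0.134]
tool_rot: [-0.0, 1.0, 0.012, 0.0]
force: [0.1, -0.8, -1.1]
grip_width: 0.0851
```

Run:
```python
from h import *
s=save("scene","s1");d=save("side","d1");w=save("wrist","w1")
for t,b in(("s0",0),("s1",s),("d1",d)):
    W=cloud(b or load(t));x,y,z=W[...,0],W[...,1],W[...,2]
    m=(np.hypot(x-.6265,y-.0263)<.03)&(z<.115)
    p=W[m];print(t,m.sum())
    for a in np.arange(0.0,.115,.006):
        q=p[(p[:,2]>=a)&(p[:,2]<a+.006)]
        if len(q):print(round(a,3),len(q),q.min(0).round(3),q.max(0).round(3))
    for lo,hi,nm in((.205,.2165,"gear"),(.262,.28,"knob")):
        mm=(z>lo)&(z<hi)&(np.hypot(x-.6265,y-.0263)<.08)
        n,l,st,c=cv2.connectedComponentsWithStats(mm.astype(np.uint8))
        for k in range(1,n):
            if st[k,4]>25:
                p=W[l==k];r=cv2.minAreaRect((p[:,:2]*1000).astype(np.float32));print(nm,st[k,4],np.round(r[0]),np.round(r[1]),p[:,2].max())
W=cloud(w);x,y,z=W[...,0],W[...,1],W[...,2]
for lo,hi,nm in((.016,.028,"board"),(.06,.073,"cleat")):
    mm=(z>lo)&(z<hi)&(abs(x-.5)<.2)&(abs(y+.21)<.08)
    p=W[mm];r=cv2.minAreaRect((p[:,:2]*1000).astype(np.float32));print(nm,mm.sum(),r)
q=robot.sense();print(q["ee_pos"],q["tool_rot"],q["joint_positions"].round(2),q["force"],q["clock"])
```

```text
s0 556
0.0 173 [ 0.6   -0.003  0.   ] [0.656 0.056 0.006]
0.006 2 [ 0.616 -0.002  0.006] [0.655 0.017 0.008]
0.036 8 [0.621 0.005 0.039] [0.648 0.03  0.041]
0.042 71 [0.606 0.005 0.042] [0.649 0.048 0.048]
0.048 38 [0.609 0.005 0.048] [0.647 0.037 0.054]
0.054 52 [0.612 0.01  0.054] [0.643 0.043 0.06 ]
0.06 13 [0.623 0.012 0.06 ] [0.642 0.033 0.065]
0.066 14 [0.623 0.014 0.067] [0.642 0.033 0.072]
0.072 15 [0.626 0.013 0.072] [0.64  0.031 0.078]
0.078 15 [0.624 0.012 0.078] [0.64  0.031 0.084]
0.084 17 [0.62  0.013 0.084] [0.639 0.034 0.09 ]
0.09 19 [0.62  0.013 0.091] [0.641 0.035 0.096]
0.096 9 [0.627 0.013 0.097] [0.641 0.033 0.101]
gear 220 [626.  16.] [33. 55.] 0.21643175980343887
knob 135 [661.  69.] [24. 23.] 0.2789328283074134
knob 62 [606.  -0.] [22.  9.] 0.27926749376778226
s1 556
0.0 176 [ 0.598 -0.003  0.   ] [0.655 0.055 0.006]
0.006 3 [0.615 0.002 0.006] [0.645 0.043 0.008]
0.036 16 [0.621 0.006 0.037] [0.647 0.031 0.041]
0.042 61 [0.605 0.005 0.042] [0.648 0.049 0.048]
0.048 35 [0.614 0.005 0.048] [0.647 0.042 0.053]
0.054 57 [0.61  0.01  0.054] [0.643 0.043 0.06 ]
0.0
[... 264 characters left out ...]
091] [0.641 0.035 0.096]
0.096 7 [0.623 0.013 0.097] [0.64  0.03  0.101]
gear 256 [626.  21.] [47. 55.] 0.2164727266246903
knob 147 [659.  69.] [24. 26.] 0.2794134695414866
d1 0
gear 119 [614.  31.] [54. 32.] 0.21642036969848588
knob 81 [658.  71.] [24. 26.] 0.27892617300949885
board 21283 ((530.144775390625, -212.89309692382812), (194.76876831054688, 64.47379302978516), 1.189558744430542)
cleat 2433 ((467.8497009277344, -213.97970581054688), (43.839317321777344, 26.016450881958008), 0.9110686779022217)
[ 0.47113914 -0.21170766  0.13423024] [-6.79279961e-05  9.99930066e-01  1.18094346e-02  6.29696397e-04] [ 0.05  0.47  0.36  1.99 -0.24  0.73 -0.99] [ 0.51018645 -0.35760015  0.15240426] 1.625
```

View pics/s1.png

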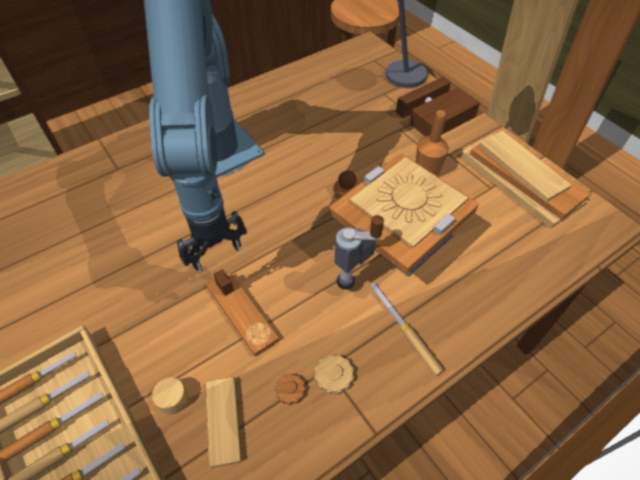

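The scene view, now clear of the arm, shows the foot at (345,281). Its underside is about 38 mm up and its centre is at about (0.627, 0.027). The knob is at (376,227), world (0.660, 0.070), which is 55 mm from the axis as expected. The cleat, seen from close by, is at (0.4675, -0.2135). Next I grasp it.

Call:
drive_tool:
  rows:
    - [100,-0.14,-0.08,-0.6,0,0,0]
    - [100,0,0,-0.8,0,0,0]
    - [100,0,0,-0.8,0,0,0]
    - [100,0,0,-0.8,0,0,0]
    - [100,0,0,-0.8,0,0,0]
    - [100,0,0,-0.4,0,0,0]
    - [100,0,0,0,0,0,0]

```text
clock: 2.5
ee_pos: [0.4659, -0.2143, 0.0281]
tool_rot: [-0.0, 1.0, 0.01, -0.001]
force: [-0.3, 0.2, 0.5]
grip_width: 0.0853
```

Call:
drive_tool:
  rows:
    - [0,0,0,0,0,0,0]
    - [0,0,0,0,0,0,0]
    - [0,0,0,0,0,0,0]
    - [0,0,0,0,0,0,0]
    - [0,0,0,0,0,0,0]
    - [0,0,0,0,0,0,0]
    - [0,0,0,0,0,0,0]
  squeeze: 80

```text
clock: 3.38
ee_pos: [0.4669, -0.2145, 0.0293]
tool_rot: [0.0, 1.0, 0.01, 0.0]
force: [-0.7, 0.4, 6.1]
grip_width: 0.0253
```

Call:
drive_tool:
  rows:
    - [0,0,0,0.2,0,0,0]
    - [0,0,0,0.12,0,0,0]
    - [0,-0.1,0.5,0,0,0,0.15]
    - [0,-0.15,0.5,0,0,0,0.15]
    - [0,-0.15,0.5,0,0,0,0.15]
    - [0,-0.15,0.5,0,0,0,0.15]
    - [0,-0.15,0.5,0,0,0,0.168]
    - [0,0,0,0,0,0,0]

```text
clock: 4.38
ee_pos: [0.4484, -0.1511, 0.0367]
tool_rot: [-0.001, 0.923, 0.384, -0.0]
force: [0.3, -0.1, -3.3]
grip_width: 0.025
```

```bash
cat > b.py <<'E'
from h import *
import sys
t=sys.argv[1];f=save("scene",t);W=cloud(f);x,y,z=W[...,0],W[...,1],W[...,2]
hsv=cv2.cvtColor(f["image"],cv2.COLOR_BGR2HSV)
m=(z>.015)&(z<.040)&(x>.4)&(x<.72)&(y>-.2)&(y<.1)
n,l,s,c=cv2.connectedComponentsWithStats(m.astype(np.uint8))
for k in range(1,n):
    if s[k,4]>150:
        p=W[l==k];r=cv2.minAreaRect((p[:,:2]*1000).astype(np.float32));A=np.c_[p[:,:2],np.ones(len(p))]
        print(s[k,4],c[k].round(),r,"z",np.percentile(p[:,2],[5,50,95]).round(4),"plane",np.linalg.lstsq(A,p[:,2],rcond=None)[0].round(3))
q=robot.sense();print(q["ee_pos"].round(4),q["tool_rot"].round(4),q["force"].round(2),q["clock"])
E
python3 b.py s2
```

```text
1951 [279. 276.] ((501.44952392578125, -96.26602172851562), (220.463134765625, 69.18214416503906), 45.220516204833984) z [0.0199 0.0294 0.0329] plane [-0.049  0.045  0.058]
[ 0.4489 -0.1521  0.0368] [-0.      0.9238  0.3829 -0.    ] [ 0.58 -0.8  -3.84] 4.425
```

View pics/s2.png

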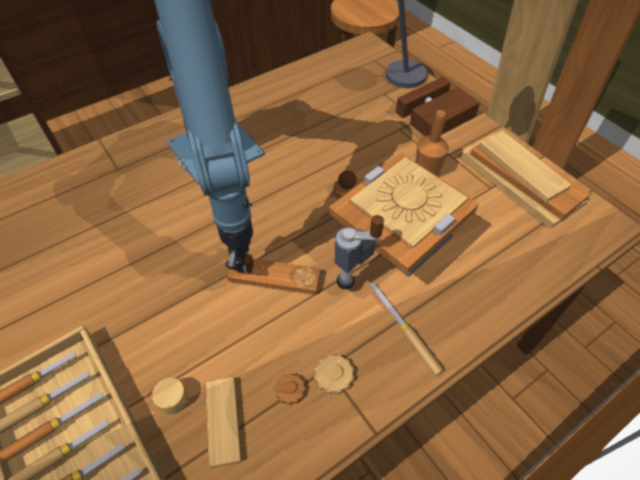

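The board is held level, about 8 mm up, with the cork at (305,276) pointing at the foot at (345,281). Next I lower it slightly, slide it in by 101 mm, and set it down.

Call:
drive_tool:
  rows:
    - [0,0.3,0.3,-0.12,0,0,0]
    - [0,0.55,0.55,0,0,0,0]
    - [0,0.55,0.55,0,0,0,0]
    - [0,0.55,0.55,0,0,0,0]
    - [0,0.52,0.52,0,0,0,0]
    - [0,0.4,0.4,0,0,0,0]
    - [0,0,0,0,0,0,0]
    - [0,0,0,-0.1,0,0,0]

```text
clock: 5.42
ee_pos: [0.5201, -0.081, 0.0312]
tool_rot: [0.0, 0.923, 0.384, -0.0]
force: [-0.9, -0.5, -4.0]
grip_width: 0.0251
```

```bash
python3 b.py s3
python3 - <<'E'
from h import *
f=load("s3");cv2.imwrite("pics/s3c.png",cv2.resize(f["image"][200:340,240:420],None,fx=4,fy=4,interpolation=cv2.INTER_CUBIC))
E
```

```text
1639 [316. 283.] ((573.40576171875, -26.408493041992188), (220.03155517578125, 67.81783294677734), 45.5416374206543) z [0.0193 0.0241 0.0275] plane [-0.02   0.012  0.036]
[ 0.5197 -0.0811  0.0308] [-0.000e+00  9.234e-01  3.837e-01 -7.000e-04] [ 0.59 -0.69 -3.8 ] 5.475
```

View pics/s3c.png

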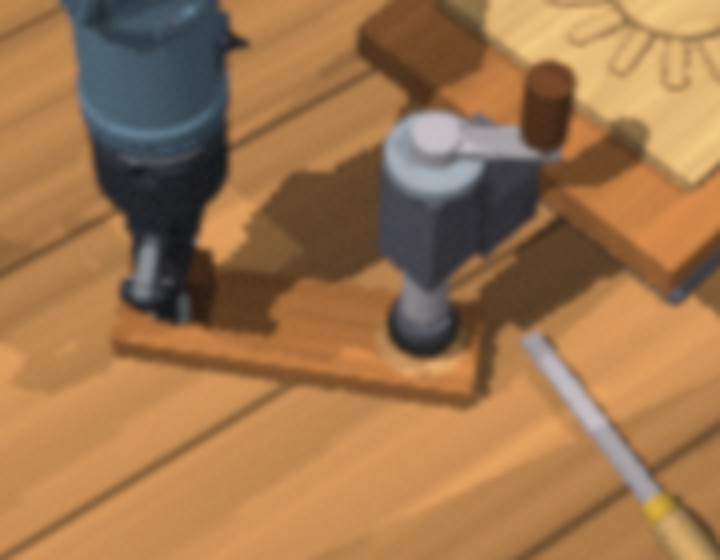

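The crop shows the foot (about (423,335)) centred on the cork (about x 423), to within a millimetre or two. Next I set it down, release and rise.

Call:
drive_tool:
  rows:
    - [0,0.03,0.03,-0.1,0,0,0]
    - [0,0,0,0,0,0,0]
    - [100,0,0,0,0,0,0]
    - [100,0,0,0,0,0,0]
    - [100,0,0,0,0,0,0]
    - [100,0,0,0.1,0,0,0]
    - [100,0,0,0.5,0,0,0]
    - [100,0,0,0.9,0,0,0]

```text
clock: 6.48
ee_pos: [0.5211, -0.0795, 0.0669]
tool_rot: [-0.0, 0.923, 0.384, -0.001]
force: [0.5, 0.0, 0.4]
grip_width: 0.085
```

Call:
drive_tool:
  rows:
    - [100,-0.3,-0.3,1,0,0,0]
    - [100,-0.3,-0.3,1,0,0,0]
    - [100,-0.3,-0.3,1,0,0,0]
    - [100,-0.3,-0.3,1,0,0,0]
    - [100,0,0,1,0,0,0]
    - [100,0,0,1,0,0,0]
    - [100,0,0,1,0,0,0]
    - [100,0,0,1,0,0,0]

```text
clock: 7.48
ee_pos: [0.4913, -0.1095, 0.268]
tool_rot: [0.0, 0.923, 0.384, 0.0]
force: [0.4, 0.2, 0.5]
grip_width: 0.0853
```

```bash
python3 b.py s4
python3 - <<'E'
from h import *
W=cloud(load("s4"));
m=(W[...,2]>.27)&(W[...,2]<.281)&(np.hypot(W[...,0]-.6265,W[...,1]-.0263)<.08)
print(cv2.minAreaRect((W[m][:,:2]*1000).astype(np.float32)),robot.sense()["joint_positions"].round(2))
E
```

```text
1697 [315. 283.] ((573.5203247070312, -25.734817504882812), (219.9110565185547, 68.36840057373047), 44.875587463378906) z [0.0183 0.0227 0.0272] plane [-0.013  0.004  0.031]
[ 0.4931 -0.1099  0.2712] [0.0014 0.9233 0.3841 0.0026] [ 1.03 -0.18  3.47] 7.525
((660.98583984375, 68.63496398925781), (24.155555725097656, 24.28495216369629), 6.2075042724609375) [-0.    0.24  0.16  1.88 -0.04  1.02 -0.61]
```

Call:
drive_tool:
  rows:
    - [100,0.6,0.7,1,0,0,0]
    - [100,0.8,0.9,0.4,0,0,0]
    - [100,0.9,0.95,0,0,0,0]
    - [100,0.9,0.95,0,0,0,0]
    - [100,0.9,0.95,0,0,0,0]
    - [100,0.9,0.95,0,0,0,0]
    - [100,0.9,0.95,0,0,0,0]
    - [100,0.8,0.87,0,0,0,0]

```text
clock: 8.52
ee_pos: [0.6594, 0.0719, 0.3017]
tool_rot: [0.0, 0.923, 0.384, 0.0]
force: [0.5, 0.1, 0.1]
grip_width: 0.0855
```

Call:
drive_tool:
  rows:
    - [100,0,0,0,0,0,0]
    - [100,0,0,0,0,0,0]

```text
clock: 8.78
ee_pos: [0.6585, 0.0701, 0.3015]
tool_rot: [0.0, 0.923, 0.384, -0.0]
force: [-0.4, -1.4, -0.3]
grip_width: 0.0855
```

Run:
```python
from h import *
w=save("wrist","w5");W=cloud(w);m=(W[...,2]>.27)&(W[...,2]<.281)&(np.hypot(W[...,0]-.6265,W[...,1]-.0263)<.1)
n,l,s,c=cv2.connectedComponentsWithStats(m.astype(np.uint8))
for k in range(1,n):
    if s[k,4]>100: print(s[k,4],c[k].round(),cv2.minAreaRect((W[l==k][:,:2]*1000).astype(np.float32)))
q=robot.sense();print(q["ee_pos"],q["joint_positions"].round(2),q["force"].round(2))
```

```text
1571 [327. 270.] ((660.8096313476562, 68.91749572753906), (25.368791580200195, 24.990772247314453), 3.014155387878418)
[0.65849925 0.0696668  0.30158706] [-0.24  0.5   0.09  1.43 -0.05  1.22 -0.92] [0.21 0.2  0.72]
```

View pics/w5.png

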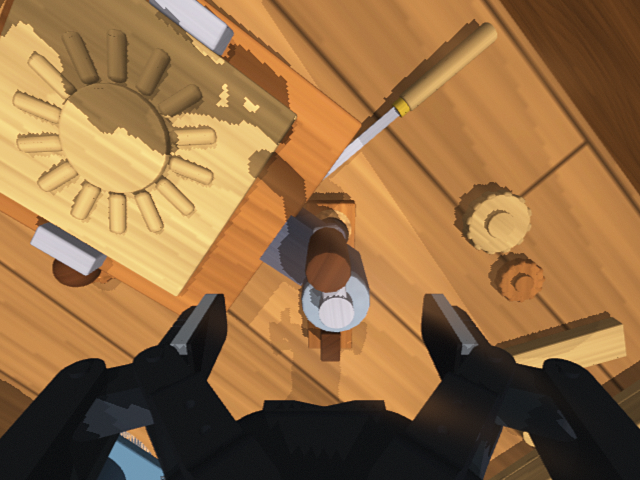

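The knob at (327,270) sits between the open fingers, with the hub behind it at (336,312). Next I descend and grip.

Call:
drive_tool:
  rows:
    - [100,0.08,0,-0.6,0,0,0]
    - [100,0,0,-0.8,0,0,0]
    - [100,0,0,-0.8,0,0,0]
    - [100,0,0,-0.4,0,0,0]
    - [100,0,0,0,0,0,0]

```text
clock: 9.45
ee_pos: [0.6604, 0.0706, 0.2354]
tool_rot: [-0.0, 0.923, 0.384, -0.001]
force: [0.8, -0.7, 0.2]
grip_width: 0.0856
```

Call:
drive_tool:
  rows:
    - [0,0,0,0,0,0,0]
    - [0,0,0,0,0,0,0]
    - [0,0,0,0,0,0,0]
    - [0,0,0,0,0,0,0]
    - [0,0,0,0,0,0,0]
    - [0,0,0,0,0,0,0]
    - [0,0,0,0,0,0,0]
  squeeze: 60

```text
clock: 10.32
ee_pos: [0.6615, 0.0708, 0.237]
tool_rot: [0.0, 0.923, 0.384, 0.001]
force: [-0.7, -0.9, 5.7]
grip_width: 0.0248
```

```bash
cat > c.py <<'E'
import numpy as np,sys
from rig import robot
q=robot.sense();C=np.array([.6268,.0266]);d=q["ee_pos"][:2]-C;th=np.arctan2(d[1],d[0])
t=np.array([np.sin(th),-np.cos(th)])
print("pos",q["ee_pos"].round(4),"ang",np.degrees(th).round(1),"r",np.hypot(*d).round(4),"F",q["force"].round(1),"drag",(-q["force"][:2]@t).round(2),"rad",(q["force"][:2]@d/np.hypot(*d)).round(2),"t",q["clock"])
st=float(sys.argv[1]);n=int(sys.argv[2]);a=np.degrees(th) if len(sys.argv)<4 else float(sys.argv[3])
P=[C+.055*np.array([np.cos(np.radians(a-i*st)),np.sin(np.radians(a-i*st))]) for i in range(n+1)]
print((np.diff(P,axis=0)/.025).round(2).tolist())
E
python3 c.py 8 24 52
```

```text
pos [0.6615 0.0708 0.237 ] ang 51.9 r 0.0562 F [-0.7 -0.9  5.7] drag -0.01 rad -1.12 t 10.325
[[0.23, -0.21], [0.2, -0.24], [0.16, -0.26], [0.12, -0.28], [0.08, -0.3], [0.04, -0.3], [0.0, -0.31], [-0.04, -0.3], [-0.08, -0.3], [-0.12, -0.28], [-0.16, -0.26], [-0.2, -0.24], [-0.23, -0.21], [-0.25, -0.17], [-0.28, -0.13], [-0.29, -0.09], [-0.3, -0.05], [-0.31, -0.01], [-0.31, 0.03], [-0.3, 0.07], [-0.28, 0.11], [-0.27, 0.15], [-0.24, 0.19], [-0.21, 0.22]]
```

Call:
drive_tool:
  rows:
    - [0,0.23,-0.21,0,0,0,0]
    - [0,0.2,-0.24,0,0,0,0]
    - [0,0.16,-0.26,0,0,0,0]
    - [0,0.12,-0.28,0,0,0,0]
    - [0,0.08,-0.3,0,0,0,0]
    - [0,0.04,-0.3,0,0,0,0]
    - [0,0,-0.31,0,0,0,0]
    - [0,-0.04,-0.3,0,0,0,0]

```text
clock: 11.32
ee_pos: [0.6826, 0.018, 0.237]
tool_rot: [-0.0, 0.923, 0.385, 0.003]
force: [4.6, 3.9, 2.9]
grip_width: 0.0246
```

```bash
python3 c.py 8 8
```

```text
pos [0.6826 0.018  0.237 ] ang -8.8 r 0.0564 F [4.6 3.9 2.9] drag 4.54 rad 3.95 t 11.325
[[-0.07, -0.3], [-0.11, -0.29], [-0.15, -0.27], [-0.18, -0.25], [-0.22, -0.22], [-0.24, -0.19], [-0.27, -0.15], [-0.29, -0.11]]
```

Free-running drag is 4.5 N at 60 mm/s, as expected.

Call:
drive_tool:
  rows:
    - [0,-0.06,-0.3,0,0,0,0]
    - [0,-0.1,-0.29,0,0,0,0]
    - [0,-0.14,-0.27,0,0,0,0]
    - [0,-0.18,-0.25,0,0,0,0]
    - [0,-0.22,-0.22,0,0,0,0]
    - [0,-0.24,-0.19,0,0,0,0]

```text
clock: 12.08
ee_pos: [0.6574, -0.0201, 0.237]
tool_rot: [-0.001, 0.923, 0.385, 0.001]
force: [1.0, 6.6, 6.3]
grip_width: 0.0245
```

```bash
python3 c.py 4 12
```

```text
pos [ 0.6574 -0.0201  0.237 ] ang -56.8 r 0.0558 F [1.  6.6 6.3] drag 4.48 rad -4.97 t 12.075
[[-0.13, -0.08], [-0.14, -0.07], [-0.14, -0.06], [-0.14, -0.05], [-0.15, -0.04], [-0.15, -0.03], [-0.15, -0.02], [-0.15, -0.01], [-0.15, 0.0], [-0.15, 0.01], [-0.15, 0.02], [-0.15, 0.03]]
```

Call:
drive_tool:
  rows:
    - [0,-0.14,-0.06,0,0,0,0]
    - [0,-0.15,-0.05,0,0,0,0]
    - [0,-0.15,-0.05,0,0,0,0]
    - [0,-0.15,-0.04,0,0,0,0]
    - [0,-0.15,-0.03,0,0,0,0]
    - [0,-0.15,-0.02,0,0,0,0]
    - [0,-0.15,-0.01,0,0,0,0]
    - [0,-0.15,-0.01,0,0,0,0]

```text
clock: 13.08
ee_pos: [0.6285, -0.0283, 0.237]
tool_rot: [0.0, 0.923, 0.384, 0.001]
force: [5.0, 3.2, 5.0]
grip_width: 0.0247
```

```bash
python3 c.py 4 12
```

```text
pos [ 0.6285 -0.0283  0.237 ] ang -88.3 r 0.0549 F [5.  3.2 5. ] drag 5.09 rad -3.04 t 13.075
[[-0.15, 0.0], [-0.15, 0.01], [-0.15, 0.02], [-0.15, 0.03], [-0.15, 0.04], [-0.14, 0.05], [-0.14, 0.06], [-0.14, 0.07], [-0.13, 0.08], [-0.12, 0.09], [-0.12, 0.1], [-0.11, 0.11]]
```

Call:
drive_tool:
  rows:
    - [0,-0.15,0.01,0,0,0,0]
    - [0,-0.15,0.02,0,0,0,0]
    - [0,-0.15,0.03,0,0,0,0]
    - [0,-0.15,0.03,0,0,0,0]

```text
clock: 13.58
ee_pos: [0.6142, -0.0264, 0.237]
tool_rot: [0.001, 0.923, 0.384, 0.002]
force: [7.9, 3.7, 2.0]
grip_width: 0.0245
```

```bash
python3 c.py 4 12
```

```text
pos [ 0.6142 -0.0264  0.237 ] ang -103.4 r 0.0545 F [7.9 3.7 2. ] drag 6.86 rad -5.43 t 13.575
[[-0.15, 0.04], [-0.14, 0.05], [-0.14, 0.06], [-0.14, 0.07], [-0.13, 0.08], [-0.13, 0.09], [-0.12, 0.1], [-0.11, 0.11], [-0.1, 0.11], [-0.1, 0.12], [-0.09, 0.13], [-0.08, 0.13]]
```

The load is rising, so contact has begun. I go on in small steps.

Call:
drive_tool:
  rows:
    - [0,-0.14,0.05,0,0,0,0]
    - [0,-0.14,0.06,0,0,0,0]
    - [0,-0.07,0.03,0,0,0,0]

```text
clock: 13.95
ee_pos: [0.6058, -0.0234, 0.237]
tool_rot: [0.001, 0.923, 0.384, 0.002]
force: [9.0, 1.2, 1.5]
grip_width: 0.0245
```

```bash
python3 c.py 4 8
```

```text
pos [ 0.6058 -0.0234  0.237 ] ang -112.8 r 0.0543 F [9.  1.2 1.5] drag 7.88 rad -4.57 t 13.95
[[-0.14, 0.06], [-0.13, 0.07], [-0.13, 0.08], [-0.12, 0.09], [-0.12, 0.1], [-0.11, 0.11], [-0.1, 0.12], [-0.09, 0.12]]
```

Call:
drive_tool:
  rows:
    - [0,-0.13,0.07,0,0,0,0]
    - [0,-0.13,0.08,0,0,0,0]
    - [0,-0.06,0.04,0,0,0,0]

```text
clock: 14.32
ee_pos: [0.5982, -0.0193, 0.237]
tool_rot: [0.002, 0.923, 0.384, 0.003]
force: [10.5, -0.2, 0.6]
grip_width: 0.0247
```

```bash
python3 c.py 4 4
```

```text
pos [ 0.5982 -0.0193  0.237 ] ang -121.9 r 0.0541 F [10.5 -0.2  0.6] drag 9.02 rad -5.34 t 14.325
[[-0.13, 0.09], [-0.12, 0.09], [-0.11, 0.1], [-0.11, 0.11]]
```

The load is about 2.5 times the free drag, so I let go and rise.

Call:
drive_tool:
  rows:
    - [100,0,0,0,0,0,0]
    - [100,0,0,0,0,0,0]
    - [100,0,0,0,0,0,0]
    - [100,0,0,0,0,0,0]
    - [100,0,0,0.5,0,0,0]
    - [100,0,0,1,0,0,0]
    - [100,0,0,1,0,0,0]
    - [100,0,0,1,0,0,0]

```text
clock: 15.32
ee_pos: [0.5958, -0.0183, 0.3256]
tool_rot: [0.0, 0.923, 0.384, 0.0]
force: [0.1, 0.4, -0.1]
grip_width: 0.0854
```

Call:
drive_tool:
  rows:
    - [100,-1,-1,0.5,0,0,0]
    - [100,-1,-1,0.5,0,0,0]
    - [100,-1,-1,0,0,0,0]
    - [100,-1,-1,0,0,0,0]
    - [100,-1,-1,0,0,0,0]
    - [100,0,-1,0,0,0,0]
    - [100,0,0,0,0,0,0]
    - [100,0,0,0,0,0,0]

```text
clock: 16.32
ee_pos: [0.4711, -0.1673, 0.3492]
tool_rot: [-0.0, 0.923, 0.385, 0.0]
force: [-0.7, 0.8, -0.2]
grip_width: 0.0858
```

```bash
python3 b.py s6
python3 - <<'E'
from h import *
f=load("s6");W=cloud(f)
m=(W[...,2]>.265)&(W[...,2]<.281)&(np.hypot(W[...,0]-.6265,W[...,1]-.0263)<.08)
r=cv2.minAreaRect((W[m][:,:2]*1000).astype(np.float32));print(r,np.degrees(np.arctan2(r[0][1]-26.6,r[0][0]-626.8)))
cv2.imwrite("pics/s6c.png",cv2.resize(f["image"][190:400,220:440],None,fx=2.8,fy=2.8,interpolation=cv2.INTER_CUBIC))
E
```

```text
1782 [317. 283.] ((573.924072265625, -26.4013671875), (220.36277770996094, 67.8313217163086), 45.147342681884766) z [0.018  0.0228 0.0321] plane [-0.004  0.011  0.026]
[ 0.4711 -0.1671  0.349 ] [-2.000e-04  9.229e-01  3.850e-01  2.000e-04] [-0.09  0.51 -0.1 ] 16.375
((605.5792846679688, -25.018463134765625), (24.101356506347656, 24.95946502685547), 16.489925384521484) -112.34791046914356
```

View pics/s6c.png

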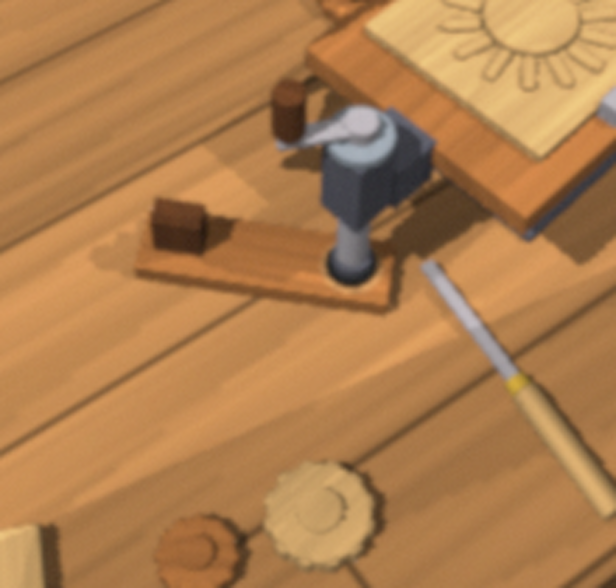

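The crop shows the foot at (352,265) on the cork and the board lying flat. The crank has backed off about 10°, which fits the brake settling at about 30 N.

```bash
python3 -c "
from rig import robot
print(robot.hand_in())"
```

```text
the job is handed in; nothing more can be done
None
```

The packing board is flat on the bench with its cork spot under the foot, and the foot bears on it at about 30 N. I handed the job in at about 16.4 s, and hand-in reports no verdict.

- **Placing:** I slid the board in diagonally from the stand's open corner. The last image puts the board's centre within about 1 mm of where it should be. The foot is visibly centred on the cork.
- **Winding:** Free drag read about 4.5 N at 60 mm/s. I wound clockwise about 174° from the knob's start, until the crank load read 9.0 N. That is about 2.5 times the stated 3.6 N free drag, or 2 times the 4.5 N measured at the faster speed. It corresponds to roughly 42–45 N on the foot.
- **After letting go:** The crank backed off about 10°, as expected if the brake settles at about 30 N. The arm is clear with no contact force showing. The bystanders I could see in the last crop look undisturbed; I did not measure them again.
- **Disagreement:** While winding, I saw sideways forces of up to 5 N on the knob, because my estimate of the crank's circle was 1–2 mm off. That did not affect the result.

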